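# Wedge up the low corner of a carving stand

## Robot

A 7-joint arm with a two-finger parallel gripper is mounted at the origin on the work surface. World frame = base frame: x ahead of the robot, y to its left, z up, the work surface at z = 0. Lengths are in m, angles in rad, forces in N, time in s.
With the tool pointing down it reaches from about 0.4 to 0.75 m from the base axis. Payload 19.5 kg.
Tool frame: the origin (TCP) lies on the centre line of the jaws, within the pads' length; the fingertips stand 14 mm ahead of it and the grasp point (between the pads) lies 5 mm behind it; z points along the fingers, y is the direction in which the jaws open and shut (so a half turn about z gives the same grasp; the last joint's range is limited). The gripper opens to 85 mm and grips with 20 to 120 N. Pads are 22 mm wide; open, the fingers measure 114 mm over their backs; the gripper's body (76 mm by 85 mm) begins 54 mm behind the grasp point. The pads swing forward as they close: fully open they stand 13 mm farther back than shut.
Start: joints at [-1.148, 0.707, -0.028, 1.485, 0.022, 0.951, -0.075], TCP at [0.258, 0.514, 0.245] pointing down, gripper open.
Joint ranges: [-2.71, 2.71], [-0.32, 2.16], [-1.57, 1.52], [0, 2.45], [-1.46, 4.6], [0, 2.02], [-2.83, 2.83]. Speed limits (rad/s): [1.89, 1.89, 2.57, 2.57, 3.01, 3.01, 3.01].

## Interface

Orientations are given as a unit quaternion [x, y, z, w].
In Python, from rig import * gives the robot as it stands.
- The arm moves only by the tool send_rows, never from a script. Its argument "motion" is a list of rows, each an object of numbers: "tx", "ty", "tz": the shift along the tool's x, y, z in cm; "roll": the turn about the tool's z in rad. In form: [{"tx": .., "ty": .., "tz": .., "roll": ..}, ...]. A call has 1 to 8 rows; each row shifts and turns the commanded pose from where the row before left it, along the tool's axes as they then stand; what a row does not reach is not made up. A row lasts 1/12 s, in which the tool goes at most 41.7 mm and 7.16 degrees, less where a joint would pass 70% of its speed; a pose out of reach is approached as far as the arm can. A call with a gripper value outside its range is refused whole. "gripper" is the opening, from 0 (shut) to 1 (fully open), set as the call begins (left out, the last holds). The fingers move at their own pace and stop on an object; "force" is the grip in N (left out, the last holds). Time passes only in rows, so rows that do not move let the fingers close. It gives the time, the measured TCP pose, the force and the opening at its end, in the units of the state.
- sense(): the state, without advancing time (a new reading comes with each control period).
- capture(name): name is "scene" or "top" or "wrist"; returns a dict with "pixels" (420x560x3 uint8, red, green, blue), "depth" (420x560 float32, m along the optical axis (not along the pixel's ray), 0 where there is no reading), "vfov" (degrees; the focal length in pixels is half the picture's height over the tangent of half this angle, whatever the lens; pixels are square), "cx", "cy" (the principal point, pixels), "pose" (4x4, takes a point from camera to world coordinates). Camera axes: x right, y down, z forward; pixel columns grow to the right and rows downward; lengths in m; the calibration is good to about 2 mm. A picture is of the moment at which its call begins.
- hand_in(): hands the job in, once; it reports no verdict.
The state is a dict: "time_s": time; "qpos": joint angles; "joint_velocities": joint speeds; "joint_efforts": joint torques, N m; "eef_pos": TCP position; "tcp_rot": TCP orientation; "force": force on the tool from outside, world axes, zero at the start; "wrist_torque": the same for the moment, N m; "grip_width": finger opening in m.
Only numpy, scipy, OpenCV 4.12 (cv2) and the standard library are available. Lean on these libraries where they do the work, as an engineer would, in place of code of your own. Each camera call takes 0.05 s, during which the arm holds its last target.

## Task

The square carving stand rocks down at one corner. Take the tapered wooden wedge and push it, thin end first, along the bench under the steel foot of that low corner until the bubble of the level on the stand sits between its two lines, then let go and leave the wedge there. Push gently without jamming the wedge, do not touch or lift the tilting bed with the robot, and leave the other things on the bench where they are.

Things in the scene. Friction and masses are not known exactly. Their poses are not given: they have to be found in the camera images.
- wedge: loose dark hardwood wedge, 90 g, 180 mm long, 36 mm wide, flat underside, 4 mm thick at the thin end rising straight to 34 mm at the heel (1 in 6). Origin: middle of the underside, lying flat on the bench (z = 0); +x runs to the thin end (thin end x = +90 mm, heel x = -90 mm), z up. The straight strip of like wood beside it is not the wedge and may have swapped places with it.
- bed: dark square board, 270 x 270 x 18 mm, that rocks about a level line through two of its corners. Origin: middle of the underside, on that line, 46 mm above the bench; +x runs along the diagonal from the low corner (x = -191 mm) to the far corner, y along the rocking line. It hangs 0.04 rad down at the start; a steel fork at the far corner stops it there and 0.018 rad past level, where the wedge would jam.
- stand: fixed wooden base under the bed, does not slide. Origin: on the bench below the bed's origin, same heading. It stands under the rocking line (x over -20 mm) and the far corner; under the low corner only the foot hangs. On the bed are fixed a steel weight on a carved blank near x = -60, y = -55 mm (top 138 mm above the bench with its knob) and the level along x at y = +35 mm (top 90 mm above the bench).
- foot_top (a point): on the bed's underside over the middle of the steel foot, 165 mm from the rocking line, 26 mm in from the low corner. The foot, a 12 mm rod with a ball end of radius 10 mm, hangs straight down from here; it is screwed out differently each time, not measured: its tip is 6 to 13 mm above the bench at the start. The wedge's thin end must go 50 to 95 mm past its middle.
- bubble (a joint): place of the bubble in the level (m): 0 = centred, + = towards the far corner. About +0.024 at the start; falls 0.6 mm per mrad that the low corner rises (about 0.6 mm per mm that the wedge goes in once it bears), negative above level. Pale bubble 20 x 18 mm, lines 27 mm apart: it touches a line at +-0.0035. Pushing takes about 4 to 14 N; friction holds the wedge where it is left.
- vial_mid (a point): middle of the level's vial, on its top face, halfway between the two lines; the green vial is 90 mm long and lies along the bed's x.
- packer: a plain straight dark wooden packing strip, 130 x 36 mm, 22 mm thick all along (no taper). Not part of the job: leave it alone. Origin: centre of its underside.
- offcut: a pale wooden offcut block, 60 x 100 x 30 mm. Not part of the job: leave it alone. Origin: centre of its underside.
- mallet: a wooden-handled hammer lying on the bench. Not part of the job: leave it alone. Origin: centre of its underside (a hand tool lying along x).
- tape: a ring of pale tape, 100 mm across, 25 mm high, lying flat. Not part of the job: leave it alone. Origin: centre of its underside.
- dustbrush: a wooden bench brush. Not part of the job: leave it alone. Origin: centre of its underside (a hand tool lying along x).

How it is judged:
On the way:
1. the wedge bears on the foot while the corner is still low (contact force between wedge and bed above 0.3 N and value of joint bubble above 0.008 m), for 0.05 s.
At the end, for the whole second after the job is handed in: The bubble rests between its two lines (within 3.5 mm of centred), the wedge lies flat on the bench, carries the foot, is at rest and has been let go (value of joint bubble between -0.0035 and 0.0035 m and contact force between wedge and bed above 0.5 N and angle between wedge's own z axis and vertical below 0.05 rad and height (world z) of wedge below 0.004 m and contact force between wedge and the fingers below 0.1 N and linear speed of wedge below 0.01 m/s); the robot touches nothing.
It fails at once if the wedge jammed: more than 20 N between wedge and bed (contact force between wedge and bed above 20 N).
It fails at once if the robot touches the tilting bed with more than 3 N (contact force between any of the fingers, the arm and bed above 3 N).
It fails at once if a bystander moved more than 30 mm (distance of any of packer, offcut, mallet, tape, dustbrush from where it was at the start of the episode above 0.03 m).
It also fails if it takes over 56 s, if anything falls off the work surface, if the arm or the gripper's body presses on something with over 40 N, if the wrist force passes 120 N, or if a joint passes its speed limit or range.

## Working session

There is one attempt and no reset: what is moved stays moved. The work goes in short steps, Python scripts to look and compute and a tool call to move; the robot and the scene stay as the last step left them, time stands still between calls to the robot, and variables do not carry over. Pictures are saved under pics/ and viewed, and the job is handed in when it is done.

Besides the shell and the picture viewer there is one more tool, called by a JSON object that holds its "name" and its "arguments". send_rows: Moves the arm, as the interface text tells. Its arguments: {"type":"object","properties":{"motion":{"type":"array","items":{"type":"object","properties":{"tx":{"type":"number"},"ty":{"type":"number"},"tz":{"type":"number"},"roll":{"type":"number"}}}},"gripper":{"type":"number"},"force":{"type":"number"}},"required":["motion"]}

```bash
mkdir -p pics
cat > h.py <<'E'
from rig import *
import numpy as np, cv2
def save(n,f,crop=None,s=1):
    c=capture(n); p=c["pixels"][:,:,::-1].copy()
    np.savez("pics/"+f+".npz",**c)
    if crop: a,b,d,e=crop; p=p[b:e,a:d]
    if s!=1: p=cv2.resize(p,None,fx=s,fy=s,interpolation=cv2.INTER_CUBIC)
    cv2.imwrite("pics/"+f+".png",p); return c
def load(f): return dict(np.load("pics/"+f+".npz"))
def pt(c,u,v,z=None):
    H=c["pixels"].shape[0]; f=H/2/np.tan(np.radians(float(c["vfov"]))/2)
    r=np.array([(u-c["cx"])/f,(v-c["cy"])/f,1.]); T=c["pose"]
    if z is None:
        d=float(np.median(c["depth"][int(v)-1:int(v)+2,int(u)-1:int(u)+2])); 
        return (T@np.append(r*d,1))[:3]
    R=T[:3,:3]@r; o=T[:3,3]; return o+R*(z-o[2])/R[2]
def proj(c,P):
    H=c["pixels"].shape[0]; f=H/2/np.tan(np.radians(float(c["vfov"]))/2)
    q=np.linalg.inv(c["pose"])@np.append(P,1); return q[0]/q[2]*f+c["cx"],q[1]/q[2]*f+c["cy"]
E
python3 -c "
from h import *
for n in ['scene','top','wrist']:
    c=save(n,n+'0'); print(n,c['vfov'],c['cx'],c['cy'],c['pose'].round(3).tolist())
print(sense())"
```

```text
scene 56.551458244112524 279.7871705815557 216.16740013168555 [[-0.098, 0.708, -0.699, 1.33], [0.995, 0.065, -0.074, 0.163], [-0.006, -0.703, -0.711, 0.899], [0.0, 0.0, 0.0, 1.0]]
top 43.08069487953795 284.2466934168883 211.84971452552404 [[0.011, -0.992, 0.126, 0.365], [-1.0, -0.01, 0.015, 0.047], [-0.014, -0.126, -0.992, 1.491], [0.0, 0.0, 0.0, 1.0]]
wrist 58.12827170019499 279.13601362212097 209.9948543902093 [[0.447, 0.857, 0.257, 0.191], [0.894, -0.428, -0.131, 0.546], [-0.002, 0.289, -0.957, 0.374], [0.0, 0.0, 0.0, 1.0]]
{'time_s': 0.15, 'qpos': array([-1.14770932,  0.70695095, -0.02756982,  1.48486542,  0.02198617,
        0.95090119, -0.07549551]), 'joint_velocities': array([-0.00128181, -0.00080578,  0.00056289, -0.00091712, -0.00025373,
       -0.00114325, -0.00104303]), 'joint_efforts': array([-3.00906149e-04, -8.83300495e+01,  1.23453967e+00, -2.36187959e+01,
        1.69253116e-02,  5.34286519e-03, -4.53166678e-06]), 'eef_pos': array([0.25766825, 0.51383544, 0.24494666]), 'tcp_rot': array([ 2.30327621e-01,  9.73113055e-01, -4.04554745e-04, -7.48363002e-05]), 'force': array([0.61940208, 0.44668754, 0.80747669]), 'wrist_torque': array([-0.01712111,  0.01124221, -0.0154133 ]), 'grip_width': 0.08475035937886008}
```

View pics/top0.png

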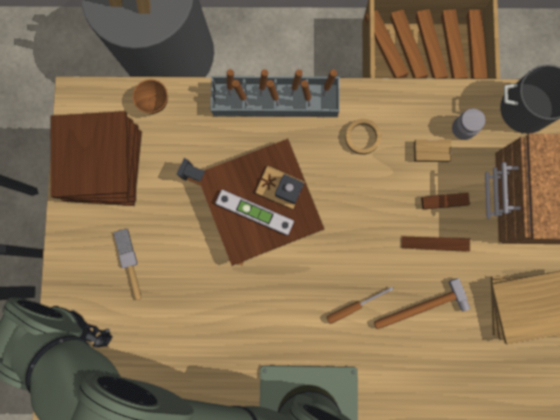

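View pics/scene0.png

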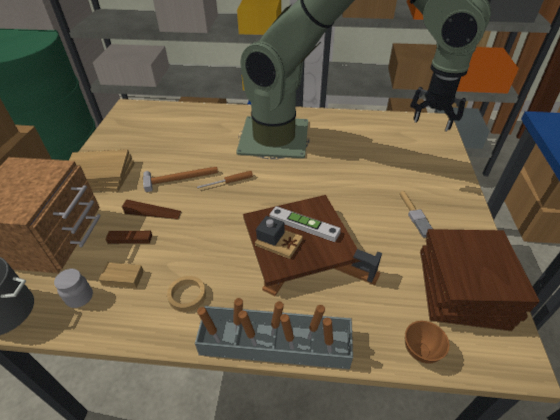

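View pics/wrist0.png

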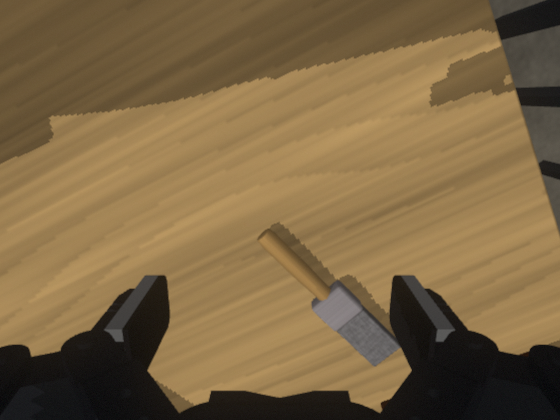

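```bash
python3 -c "
from h import *
c=load('top0');p=c['pixels'][:,:,::-1]
cv2.imwrite('pics/a.png',cv2.resize(p[120:280,180:340],None,fx=3.7,fy=3.7,interpolation=cv2.INTER_CUBIC))
cv2.imwrite('pics/b.png',cv2.resize(p[180:270,380:500],None,fx=6,fy=6,interpolation=cv2.INTER_CUBIC))
c=load('scene0');p=c['pixels'][:,:,::-1]
cv2.imwrite('pics/c.png',cv2.resize(p[180:300,90:390],None,fx=2.6,fy=2.6,interpolation=cv2.INTER_CUBIC))
"
```

```text
(no output)
```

View pics/a.png

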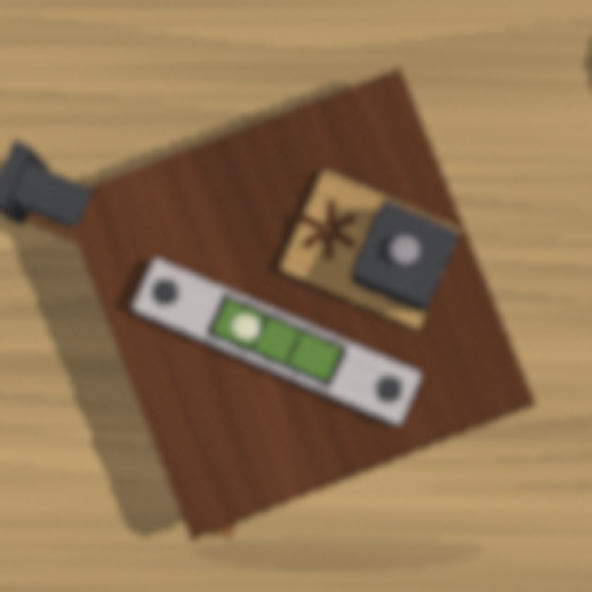

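View pics/b.png

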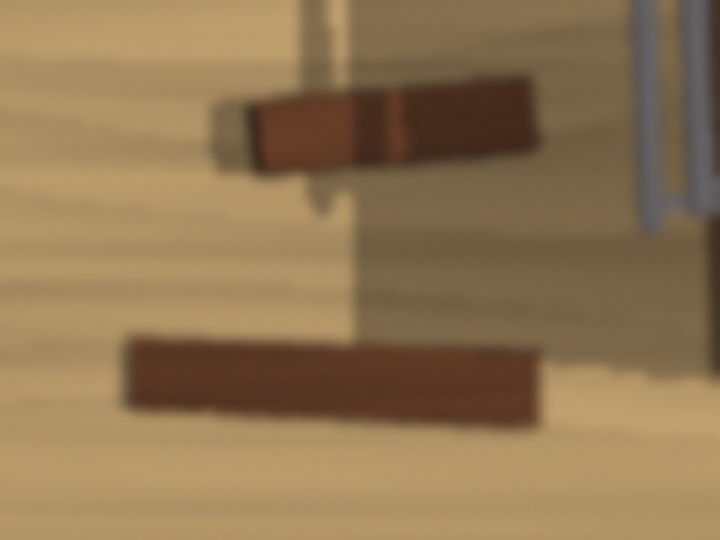

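View pics/c.png

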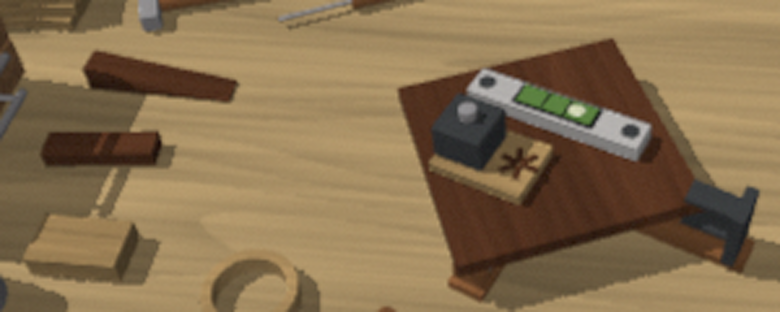

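```bash
python3 -c "
from h import *
c=load('top0')
g=lambda u,v:(u/3.7+180-.5,v/3.7+120-.5)
for n,(u,v) in dict(A=(400,68),L=(533,404),C=(193,538)).items():
    q=g(u,v); print(n,q,pt(c,*q,z=.064),pt(c,*q,z=.056))
for n,(u,v) in dict(bub=(246,327),lv1=(228,297-0),vL=(220,315),vR=(335,365),e1=(140,283),e2=(412,398)).items():
    q=g(u,v); print(n,pt(c,*q),pt(c,*q,z=.09))
k=lambda u,v:(u/6+380-.4,v/6+180-.4)
for n,(u,v,z) in dict(t1=(130,338,.004),t2=(128,408,.004),h1=(540,350,.034),h2=(540,427,.034)).items():
    q=k(u,v); print(n,pt(c,*q,z=z),pt(c,*k(u+(12 if u<300 else -12),v+(10 if v<380 else -10))))
for n,(u,v,z) in dict(pk1=(255,105,.022),pk2=(262,172,.022),pk3=(535,77,.022),pk4=(538,148,.022)).items():
    print(n,pt(c,*k(u,v),z=z))
for n,(u,v) in dict(mal=(460,295),maltail=(376,324),tape=(361,137),off=(432,151),brush=(388,290),brush2=(330,320)).items(): print(n,pt(c,u,v))
"
```

```text
A (287.6081081081081, 137.8783783783784) [0.75133062 0.06164614 0.064     ] [0.75349646 0.06173062 0.056     ]
L (323.55405405405406, 228.68918918918916) [ 0.50132591 -0.03776692  0.064     ] [ 0.50209048 -0.03823964  0.056     ]
C (231.66216216216216, 264.9054054054054) [0.40157888 0.20754072 0.064     ] [0.40178437 0.20844293 0.056     ]
bub [0.5523306  0.1700598  0.09003907] [0.55233582 0.17006325 0.09      ]
lv1 [0.57385821 0.18339058 0.09107721] [0.57401896 0.18349583 0.09      ]
vL [0.5609142  0.18900914 0.08967794] [0.56086916 0.18897641 0.09      ]
vR [0.5256001  0.10567776 0.08885433] [0.52546883 0.10562948 0.09      ]
e1 [0.58722806 0.25060028 0.06696995] [0.58363352 0.24730139 0.09      ]
e2 [0.50322959 0.05022764 0.08019917] [0.50226893 0.05020226 0.09      ]
t1 [ 0.48894725 -0.25824468  0.004     ] [ 0.48416623 -0.26328751  0.00615615]
t2 [ 0.45635354 -0.25679317  0.004     ] [ 0.46100408 -0.26225646  0.00481047]
h1 [ 0.48289773 -0.43807159  0.034     ] [ 0.47839967 -0.43299268  0.03247279]
h2 [ 0.44787783 -0.43694467  0.034     ] [ 0.45237198 -0.43175679  0.03373109]
pk1 [ 0.59642308 -0.31412701  0.022     ]
pk2 [ 0.5650829  -0.31669481  0.022     ]
pk3 [ 0.6107747  -0.44383832  0.022     ]
pk4 [ 0.57751244 -0.44415522  0.022     ]
mal [ 0.32823365 -0.41031762  0.02449941]
maltail [ 0.24785999 -0.1826423   0.02144867]
tape [ 0.77220783 -0.14806773  0.0024299 ]
off [ 0.7257227  -0.34224835  0.03101188]
brush [ 0.33917669 -0.21763412  0.0135174 ]
brush2 [ 0.25721204 -0.05802668  0.02515241]
```

```bash
cat >> h.py <<'E'
from scipy.spatial.transform import Rotation as Ro
def to(x,y,z,yaw_y=None):
    s=sense(); R=Ro.from_quat(s["tcp_rot"]).as_matrix(); d=R.T@(np.array([x,y,z])-s["eef_pos"])
    print("t",s["time_s"],"pos",s["eef_pos"].round(4),"F",s["force"].round(1),"w",round(s["grip_width"],4),"shift cm",(d*100).round(2),"len",round(np.linalg.norm(d)*100,1))
    a=np.degrees(np.arctan2(R[1,1],R[0,1])); print("ydir",a.round(2),"tilt z",R[:,2].round(4))
    if yaw_y is not None: print("roll",np.radians(a-yaw_y).round(4))
E
python3 -c "
from h import *
to(.47,.1,.25,-2.3)"
```

```text
t 0.15 pos [0.2577 0.5138 0.2449] F [0.6 0.4 0.8] w 0.0848 shift cm [-37.53 -27.47  -0.48] len 46.5
ydir 63.37 tilt z [-3.e-04 -8.e-04 -1.e+00]
roll 1.1461
```

{"name": "send_rows", "arguments": {"motion": [{"tx": -2.35, "ty": -1.7}, {"tx": -2.35, "ty": -1.7}, {"tx": -2.35, "ty": -1.7}, {"tx": -2.35, "ty": -1.7}, {"tx": -2.35, "ty": -1.7}, {"tx": -2.35, "ty": -1.7}, {"tx": -2.35, "ty": -1.7}, {"tx": -2.35, "ty": -1.7}]}}

```text
invalid input
```

{"name": "send_rows", "arguments": {"motion": [{"tx": -2.35, "ty": -1.7}, {"tx": -2.35, "ty": -1.7}, {"tx": -2.35, "ty": -1.7}, {"tx": -2.35, "ty": -1.7}, {"tx": -2.35, "ty": -1.7}, {"tx": -2.35, "ty": -1.7}, {"tx": -2.35, "ty": -1.7}, {"tx": -2.35, "ty": -1.7}]}}

```text
invalid input
```

{"name": "send_rows", "arguments": {"motion": [{"roll": 0.115}, {"roll": 0.115}, {"roll": 0.115}, {"roll": 0.115}, {"roll": 0.115}, {"roll": 0.115}, {"roll": 0.115}, {"roll": 0.115}]}}

```text
invalid input
```

{"name": "send_rows", "arguments": {"motion": [{"roll": 0.114}, {"roll": 0.114}, {}]}}

```text
invalid input
```

```bash
python3 -c "
from h import *
to(.4665,-.4095,.12,-2.3);print(sense()['qpos'])"
```

```text
t 0.15 pos [0.2577 0.5138 0.2449] F [0.6 0.4 0.8] w 0.0848 shift cm [-60.06 -73.17  12.56] len 95.5
ydir 63.37 tilt z [-3.e-04 -8.e-04 -1.e+00]
roll 1.1461
[-1.14770932  0.70695095 -0.02756982  1.48486542  0.02198617  0.95090119
 -0.07549551]
```

Rows seem to need all four numbers.

{"name": "send_rows", "arguments": {"motion": [{"tx": -2.35, "ty": -1.7, "tz": 0, "roll": 0}, {"tx": -2.35, "ty": -1.7, "tz": 0, "roll": 0}, {"tx": -2.35, "ty": -1.7, "tz": 0, "roll": 0}, {"tx": -2.35, "ty": -1.7, "tz": 0, "roll": 0}, {"tx": -2.35, "ty": -1.7, "tz": 0, "roll": 0}, {"tx": -2.35, "ty": -1.7, "tz": 0, "roll": 0}, {"tx": -2.35, "ty": -1.7, "tz": 0, "roll": 0}, {"tx": -2.35, "ty": -1.7, "tz": 0, "roll": 0}]}}

```text
time_s: 0.82
eef_pos: [0.3652, 0.3068, 0.2453]
tcp_rot: [0.23, 0.973, -0.0, -0.0]
force: [0.9, -0.2, 0.2]
grip_width: 0.0851
```

{"name": "send_rows", "arguments": {"motion": [{"tx": -2.35, "ty": -1.7, "tz": 0, "roll": 0}, {"tx": -2.35, "ty": -1.7, "tz": 0, "roll": 0}, {"tx": -2.35, "ty": -1.7, "tz": 0, "roll": 0}, {"tx": -2.35, "ty": -1.7, "tz": 0, "roll": 0}, {"tx": -2.35, "ty": -1.7, "tz": 0, "roll": 0}, {"tx": -2.35, "ty": -1.7, "tz": 0, "roll": 0}, {"tx": -2.35, "ty": -1.7, "tz": 0, "roll": 0}, {"tx": -2.35, "ty": -1.7, "tz": 0, "roll": 0}]}}

```text
time_s: 1.48
eef_pos: [0.4723, 0.1009, 0.2453]
tcp_rot: [0.23, 0.973, -0.0, -0.0]
force: [0.9, 0.0, 0.6]
grip_width: 0.0854
```

{"name": "send_rows", "arguments": {"motion": [{"tx": 0, "ty": 0, "tz": 0, "roll": 0.115}, {"tx": 0, "ty": 0, "tz": 0, "roll": 0.115}, {"tx": 0, "ty": 0, "tz": 0, "roll": 0.115}, {"tx": 0, "ty": 0, "tz": 0, "roll": 0.115}, {"tx": 0, "ty": 0, "tz": 0, "roll": 0.115}, {"tx": 0, "ty": 0, "tz": 0, "roll": 0.115}, {"tx": 0, "ty": 0, "tz": 0, "roll": 0.115}, {"tx": 0, "ty": 0, "tz": 0, "roll": 0.115}]}}

```text
time_s: 2.15
eef_pos: [0.4719, 0.1023, 0.2452]
tcp_rot: [0.641, 0.768, -0.0, -0.0]
force: [0.0, 0.3, -0.2]
grip_width: 0.0854
```

{"name": "send_rows", "arguments": {"motion": [{"tx": 0, "ty": 0, "tz": 0, "roll": 0.115}, {"tx": 0, "ty": 0, "tz": 0, "roll": 0.111}, {"tx": 0, "ty": 0, "tz": 0, "roll": 0}, {"tx": 0, "ty": 0, "tz": 0, "roll": 0}]}}

```text
time_s: 2.48
eef_pos: [0.4718, 0.1025, 0.2452]
tcp_rot: [0.72, 0.694, -0.0, 0.0]
force: [0.4, 0.3, 0.0]
grip_width: 0.0854
```

```bash
python3 -c "
from h import *
to(.4665,-.4095,.12,-2.3);print(sense()['qpos'])"
```

```text
t 2.4833 pos [0.4718 0.1025 0.2452] F [0.4 0.3 0. ] w 0.0854 shift cm [-51.18   1.33  12.54] len 52.7
ydir -2.07 tilt z [-3.e-04 -3.e-04 -1.e+00]
roll 0.0039
[-0.42309717  0.58700832  0.24758561  1.81448794 -0.19698982  0.76439241
 -0.10875906]
```

{"name": "send_rows", "arguments": {"motion": [{"tx": -3.4, "ty": 0.1, "tz": 0, "roll": 0}, {"tx": -3.4, "ty": 0.1, "tz": 0, "roll": 0}, {"tx": -3.4, "ty": 0.1, "tz": 0, "roll": 0}, {"tx": -3.4, "ty": 0.1, "tz": 0, "roll": 0}, {"tx": -3.4, "ty": 0.1, "tz": 0, "roll": 0}, {"tx": -3.4, "ty": 0.1, "tz": 0, "roll": 0}, {"tx": -3.4, "ty": 0.1, "tz": 0, "roll": 0}, {"tx": -3.4, "ty": 0.1, "tz": 0, "roll": 0}]}}

```text
time_s: 3.15
eef_pos: [0.4687, -0.1716, 0.2454]
tcp_rot: [0.72, 0.694, 0.0, 0.0]
force: [0.7, -0.2, -0.1]
grip_width: 0.0853
```

{"name": "send_rows", "arguments": {"motion": [{"tx": -3.4, "ty": 0.1, "tz": 1.5, "roll": 0}, {"tx": -3.4, "ty": 0.1, "tz": 2, "roll": 0}, {"tx": -3.4, "ty": 0.1, "tz": 2, "roll": 0}, {"tx": -3.4, "ty": 0.1, "tz": 2, "roll": 0}, {"tx": -3.4, "ty": 0.1, "tz": 2, "roll": 0}, {"tx": -3.4, "ty": 0.0, "tz": 1.5, "roll": 0}, {"tx": -3.4, "ty": 0, "tz": 1.5, "roll": 0}, {"tx": 0, "ty": 0, "tz": 0, "roll": 0}]}}

```text
time_s: 3.82
eef_pos: [0.4611, -0.4136, 0.1172]
tcp_rot: [0.722, 0.692, -0.002, -0.001]
force: [-1.6, -0.6, -0.1]
grip_width: 0.0856
```

```bash
python3 -c "
from h import *
c=save('wrist','w1');to(.4665,-.4095,.018,-2.3);
P=sense()['eef_pos'];print(proj(c,P),proj(c,[.4727,-.2575,.004]),proj(c,[.4654,-.4375,.034]))"
```

```text
t 3.8667 pos [ 0.4624 -0.4106  0.1184] F [0.9 2.3 0.1] w 0.0856 shift cm [ 0.12  0.43 10.04] len 10.0
ydir -2.31 tilt z [-2.2e-03  4.0e-04 -1.0e+00]
roll -0.0001
(np.float64(283.9820888233057), np.float64(289.19125878340606)) (np.float64(290.7763556952195), np.float64(-63.63825208034842)) (np.float64(289.4461544590996), np.float64(260.49823652304025))
```

View pics/w1.png

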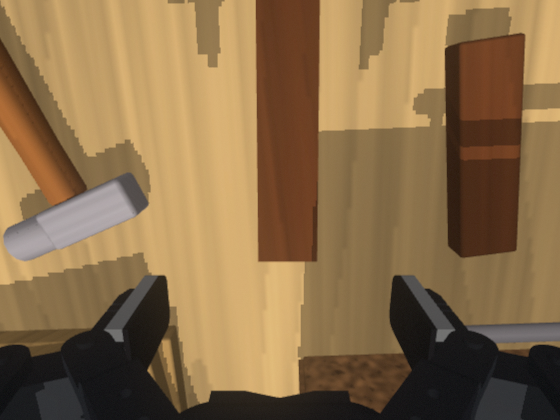

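{"name": "send_rows", "arguments": {"motion": [{"tx": 0.1, "ty": 0.35, "tz": 1.5, "roll": 0}, {"tx": 0, "ty": 0, "tz": 2, "roll": 0}, {"tx": 0, "ty": 0, "tz": 2, "roll": 0}, {"tx": 0, "ty": 0, "tz": 2, "roll": 0}, {"tx": 0, "ty": 0, "tz": 1.5, "roll": 0}, {"tx": 0, "ty": 0, "tz": 0.9, "roll": 0}, {"tx": 0, "ty": 0, "tz": 0, "roll": 0}, {"tx": 0, "ty": 0, "tz": 0, "roll": 0}]}}

```text
time_s: 4.53
eef_pos: [0.4683, -0.4067, 0.0217]
tcp_rot: [0.721, 0.693, 0.0, 0.0]
force: [0.1, -0.0, 1.7]
grip_width: 0.0853
```

{"name": "send_rows", "arguments": {"motion": [{"tx": 0, "ty": 0, "tz": 0, "roll": 0}, {"tx": 0, "ty": 0, "tz": 0, "roll": 0}, {"tx": 0, "ty": 0, "tz": 0, "roll": 0}, {"tx": 0, "ty": 0, "tz": 0, "roll": 0}, {"tx": 0, "ty": 0, "tz": 0, "roll": 0}, {"tx": 0, "ty": 0, "tz": 0, "roll": 0}, {"tx": 0, "ty": 0, "tz": 0, "roll": 0}, {"tx": 0, "ty": 0, "tz": 0, "roll": 0}], "gripper": 0, "force": 30}}

```text
time_s: 5.2
eef_pos: [0.4683, -0.4071, 0.022]
tcp_rot: [0.721, 0.693, 0.0, 0.0]
force: [-0.5, -0.2, 6.7]
grip_width: 0.0359
```

```bash
python3 -c "
from h import *
to(.4665,-.4095,.06,-2.3);c=save('wrist','w2')"
```

```text
t 5.2 pos [ 0.4683 -0.4071  0.022 ] F [-0.5 -0.2  6.7] w 0.0359 shift cm [-0.24 -0.16 -3.8 ] len 3.8
ydir -2.29 tilt z [ 6.e-04 -6.e-04 -1.e+00]
roll 0.0002
```

View pics/w2.png

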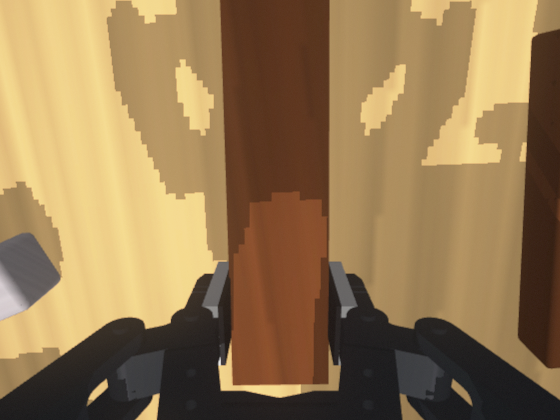

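{"name": "send_rows", "arguments": {"motion": [{"tx": 0, "ty": 0, "tz": -1, "roll": 0}, {"tx": 0, "ty": 0, "tz": -1, "roll": 0}, {"tx": 0, "ty": 0, "tz": -1, "roll": 0}, {"tx": 0, "ty": 0, "tz": 0, "roll": 0.0905}, {"tx": 0, "ty": 0, "tz": 0, "roll": 0.0905}, {"tx": 0, "ty": 0, "tz": 0, "roll": 0.0905}, {"tx": 0, "ty": 0, "tz": 0, "roll": 0.09}, {"tx": 0, "ty": 0, "tz": 0, "roll": 0}]}}

```text
time_s: 5.92
eef_pos: [0.4684, -0.407, 0.0524]
tcp_rot: [0.835, 0.55, 0.0, 0.0]
force: [-0.4, -0.1, -1.9]
grip_width: 0.0355
```

```bash
python3 -c "
from h import *
to(.4397,-.1877,.03,-23)"
```

```text
t 5.9167 pos [ 0.4684 -0.407   0.0524] F [-0.4 -0.1 -1.9] w 0.0355 shift cm [ 19.02 -11.29   2.22] len 22.2
ydir -23.25 tilt z [ 7.e-04 -6.e-04 -1.e+00]
roll -0.0044
```

{"name": "send_rows", "arguments": {"motion": [{"tx": 2.3, "ty": -1.6, "tz": 0, "roll": 0}, {"tx": 2.8, "ty": -1.6, "tz": 0, "roll": 0}, {"tx": 2.8, "ty": -1.6, "tz": 0, "roll": 0}, {"tx": 2.8, "ty": -1.6, "tz": 0, "roll": 0}, {"tx": 2.8, "ty": -1.6, "tz": 0, "roll": 0}, {"tx": 2.8, "ty": -1.6, "tz": 0, "roll": 0}, {"tx": 2.7, "ty": -1.7, "tz": 0, "roll": -0.004}, {"tx": 0, "ty": 0, "tz": 0, "roll": 0}]}}

```text
time_s: 6.58
eef_pos: [0.438, -0.182, 0.052]
tcp_rot: [0.83, 0.557, 0.001, -0.002]
force: [-0.0, 0.7, -1.2]
grip_width: 0.0354
```

{"name": "send_rows", "arguments": {"motion": [{"tx": 0, "ty": 0, "tz": 1, "roll": 0}, {"tx": 0, "ty": 0, "tz": 1, "roll": 0}, {"tx": 0, "ty": 0, "tz": 0.5, "roll": 0}, {"tx": 0, "ty": 0, "tz": 0.4, "roll": 0}, {"tx": 0, "ty": 0, "tz": 0, "roll": 0}, {"tx": 0, "ty": 0, "tz": 0, "roll": 0}]}}

```text
time_s: 7.08
eef_pos: [0.438, -0.1885, 0.0219]
tcp_rot: [0.833, 0.553, -0.0, -0.0]
force: [0.2, 0.0, -1.2]
grip_width: 0.0356
```

```bash
python3 -c "
from h import *
to(.4397,-.1877,.022,-23);c=save('top','t2');p=c['pixels'][:,:,::-1]
cv2.imwrite('pics/t2a.png',cv2.resize(p[120:320,210:430],None,fx=3,fy=3,interpolation=cv2.INTER_CUBIC))
c=save('scene','s2');p=c['pixels'][:,:,::-1]
cv2.imwrite('pics/s2a.png',cv2.resize(p[130:290,130:390],None,fx=3,fy=3,interpolation=cv2.INTER_CUBIC))
save('wrist','w3')
"
```

```text
t 7.0833 pos [ 0.438  -0.1885  0.0219] F [ 0.2  0.  -1.2] w 0.0356 shift cm [ 0.14  0.13 -0.02] len 0.2
ydir -22.8 tilt z [-5.e-04  0.e+00 -1.e+00]
roll 0.0034
```

View pics/t2a.png

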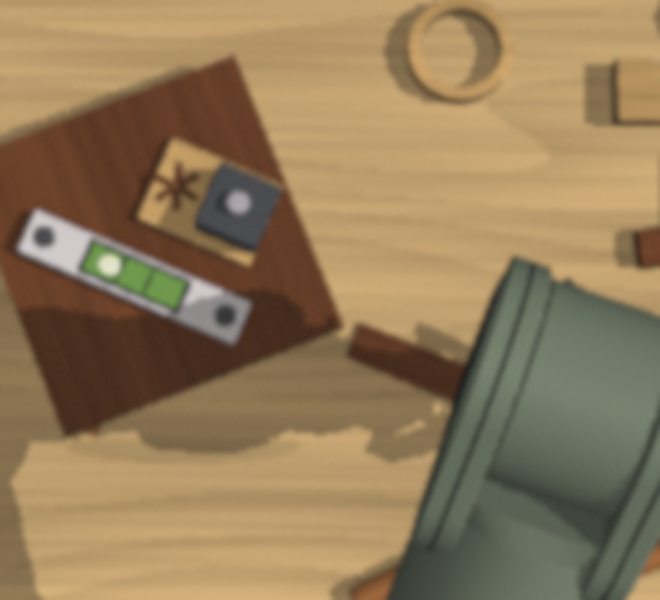

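View pics/s2a.png

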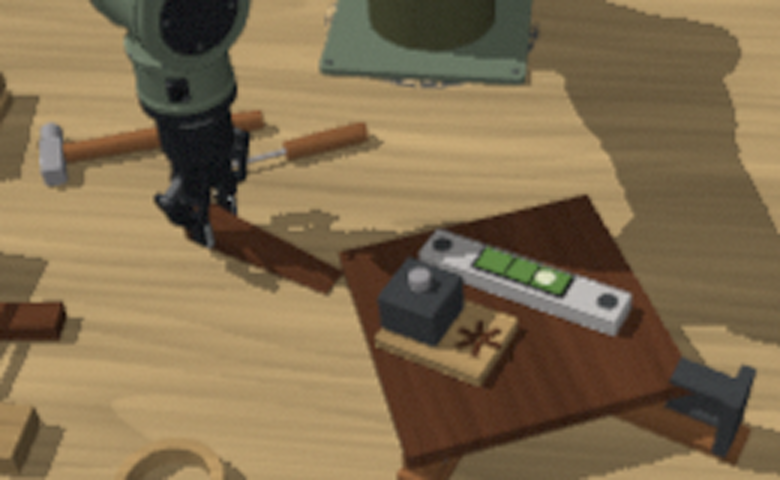

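View pics/w3.png

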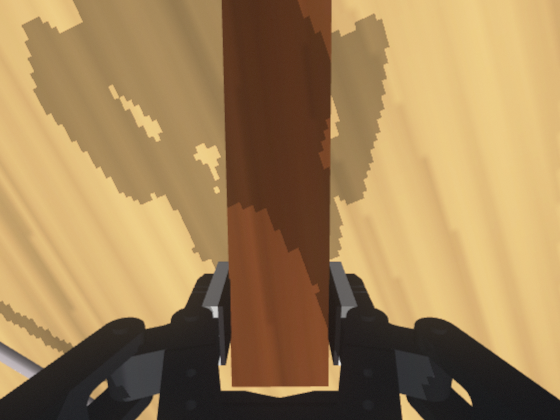

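```bash
python3 -c "
from h import *
c=load('t2');f=np.array([.512,-.0173]);d=np.array([.391,.9205]);n=np.array([-d[1],d[0]])
for u,v,z in [(357,325,.004),(348,353,.004),(342,326,.056)]:
    q=pt(c,u/3+210-.3,v/3+120-.3,z=z)[:2]; print(q,(q-f)@d,(q-f)@n)
print((sense()['eef_pos'][:2]-f)@d,(sense()['eef_pos'][:2]-f)@n)"
```

```text
[ 0.5090534 -0.0557244] -0.03652178111867301 -0.012311590189412674
[ 0.48274184 -0.04736476] -0.039114554827979583 0.01517681075337897
[ 0.50297086 -0.0386323 ] -0.023166778265616077 -2.9605659792342278e-05
-0.18616236578191403 0.0010683466231606496
```

{"name": "send_rows", "arguments": {"motion": [{"tx": 0, "ty": 0, "tz": 0, "roll": 0}, {"tx": 0, "ty": 0, "tz": 0, "roll": 0}, {"tx": 0, "ty": 0, "tz": 0, "roll": 0}, {"tx": 0, "ty": 0, "tz": 0, "roll": 0}], "gripper": 0.6}}

```text
time_s: 7.57
eef_pos: [0.4383, -0.1879, 0.0224]
tcp_rot: [0.833, 0.554, -0.0, 0.0]
force: [0.2, 0.8, 0.2]
grip_width: 0.051
```

{"name": "send_rows", "arguments": {"motion": [{"tx": 0, "ty": 0.05, "tz": 0, "roll": 0}, {"tx": 0, "ty": 0, "tz": 0, "roll": 0}, {"tx": 0, "ty": 0, "tz": 0, "roll": 0}, {"tx": 0, "ty": 0, "tz": 0, "roll": 0}, {"tx": 0, "ty": 0, "tz": 0, "roll": 0}], "gripper": 0, "force": 30}}

```text
time_s: 7.98
eef_pos: [0.4388, -0.1882, 0.0225]
tcp_rot: [0.833, 0.554, 0.0, 0.0]
force: [-0.3, 0.3, 6.2]
grip_width: 0.0355
```

{"name": "send_rows", "arguments": {"motion": [{"tx": 0.5, "ty": 0, "tz": 0, "roll": 0}, {"tx": 0.5, "ty": 0, "tz": 0, "roll": 0}, {"tx": 0.5, "ty": 0, "tz": 0, "roll": 0}, {"tx": 0.5, "ty": 0, "tz": 0, "roll": 0}, {"tx": 0.5, "ty": 0, "tz": 0, "roll": 0}, {"tx": 0.5, "ty": 0, "tz": 0, "roll": 0}, {"tx": 0.5, "ty": 0, "tz": 0, "roll": 0}, {"tx": 0.5, "ty": 0, "tz": 0, "roll": 0}]}}

```text
time_s: 8.65
eef_pos: [0.4544, -0.1512, 0.0225]
tcp_rot: [0.833, 0.553, -0.0, 0.0]
force: [-2.6, -2.8, 6.6]
grip_width: 0.0353
```

{"name": "send_rows", "arguments": {"motion": [{"tx": 0.2, "ty": 0, "tz": 0, "roll": 0}, {"tx": 0.2, "ty": 0, "tz": 0, "roll": 0}, {"tx": 0.2, "ty": 0, "tz": 0, "roll": 0}, {"tx": 0.2, "ty": 0, "tz": 0, "roll": 0}, {"tx": 0, "ty": 0, "tz": 0, "roll": 0}]}}

```text
time_s: 9.07
eef_pos: [0.4576, -0.1435, 0.0225]
tcp_rot: [0.833, 0.554, 0.0, 0.0]
force: [0.2, 0.6, 6.9]
grip_width: 0.0354
```

```bash
cat >> h.py <<'E'
def prog(name):
    s=sense();f=np.array([.512,-.0173]);d=np.array([.391,.9205]);n=np.array([-d[1],d[0]])
    e=s['eef_pos'][:2]-f
    print(s['time_s'],'tip past foot',(e@d+.149).round(4),'lat',(e@n).round(4),'z',s['eef_pos'][2].round(4),'F along',(s['force'][:2]@d).round(2),'lat',(s['force'][:2]@n).round(2),'z',s['force'][2].round(2),s['grip_width'])
    c=save('top',name);p=c['pixels'][:,:,::-1]
    p=cv2.resize(p[170:240,210:300],None,fx=7,fy=7,interpolation=cv2.INTER_CUBIC)
    cv2.imwrite('pics/%s_a.png'%name,p)
E
python3 -c "
from h import *
prog('p1')"
```

```text
9.0667 tip past foot 0.0115 lat 0.0007 z 0.0225 F along 0.66 lat 0.03 z 6.85 0.03537974158078302
```

View pics/p1_a.png

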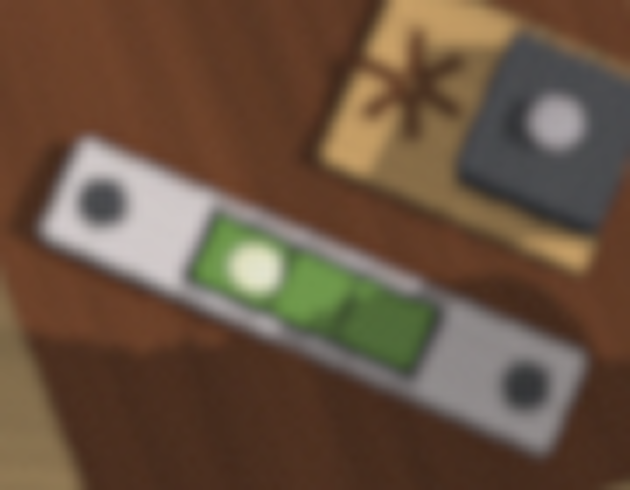

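{"name": "send_rows", "arguments": {"motion": [{"tx": 0.15, "ty": 0, "tz": 0, "roll": 0}, {"tx": 0.15, "ty": 0, "tz": 0, "roll": 0}, {"tx": 0.15, "ty": 0, "tz": 0, "roll": 0}, {"tx": 0.15, "ty": 0, "tz": 0, "roll": 0}, {"tx": 0.15, "ty": 0, "tz": 0, "roll": 0}, {"tx": 0.15, "ty": 0, "tz": 0, "roll": 0}, {"tx": 0.15, "ty": 0, "tz": 0, "roll": 0}, {"tx": 0.15, "ty": 0, "tz": 0, "roll": 0}]}}

```text
time_s: 9.78
eef_pos: [0.4621, -0.1329, 0.0225]
tcp_rot: [0.833, 0.553, -0.0, 0.0]
force: [-2.1, -3.4, 6.1]
grip_width: 0.0352
```

{"name": "send_rows", "arguments": {"motion": [{"tx": 0.15, "ty": 0, "tz": 0, "roll": 0}, {"tx": 0.15, "ty": 0, "tz": 0, "roll": 0}, {"tx": 0.15, "ty": 0, "tz": 0, "roll": 0}, {"tx": 0.15, "ty": 0, "tz": 0, "roll": 0}, {"tx": 0.15, "ty": 0, "tz": 0, "roll": 0}]}}

```text
time_s: 10.2
eef_pos: [0.465, -0.126, 0.0225]
tcp_rot: [0.833, 0.553, -0.0, 0.0]
force: [-2.2, -3.3, 5.6]
grip_width: 0.0354
```

```bash
python3 -c "
from h import *
prog('p2')"
```

```text
10.2 tip past foot 0.0306 lat 0.0008 z 0.0225 F along -3.92 lat 0.75 z 5.64 0.0353505824824197
```

View pics/p2_a.png

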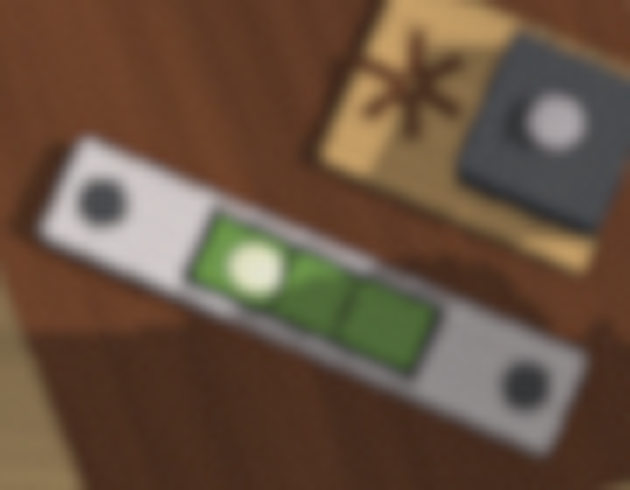

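{"name": "send_rows", "arguments": {"motion": [{"tx": 0.12, "ty": 0, "tz": 0, "roll": 0}, {"tx": 0.12, "ty": 0, "tz": 0, "roll": 0}, {"tx": 0.12, "ty": 0, "tz": 0, "roll": 0}, {"tx": 0.12, "ty": 0, "tz": 0, "roll": 0}, {"tx": 0.12, "ty": 0, "tz": 0, "roll": 0}, {"tx": 0.12, "ty": 0, "tz": 0, "roll": 0}, {"tx": 0.12, "ty": 0, "tz": 0, "roll": 0}, {"tx": 0.12, "ty": 0, "tz": 0, "roll": 0}]}}

```text
time_s: 10.92
eef_pos: [0.4687, -0.1171, 0.0225]
tcp_rot: [0.833, 0.553, -0.0, 0.0]
force: [-1.9, -2.0, 6.5]
grip_width: 0.0357
```

```bash
python3 -c "
from h import *
prog('p3')"
```

```text
10.9167 tip past foot 0.0402 lat 0.0008 z 0.0225 F along -2.62 lat 0.95 z 6.48 0.035675566951276036
```

View pics/p3_a.png

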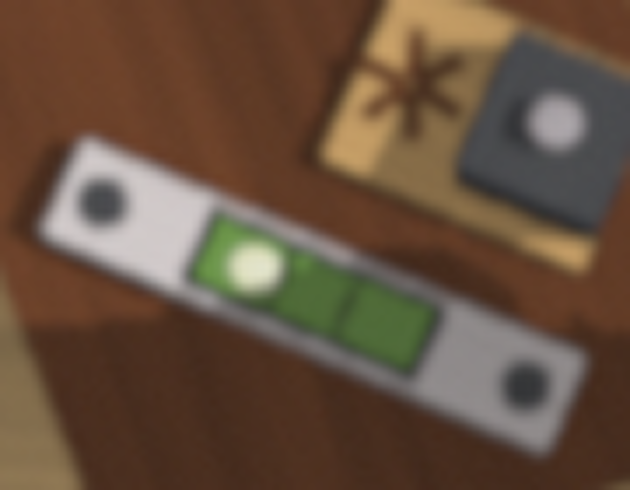

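{"name": "send_rows", "arguments": {"motion": [{"tx": 0.12, "ty": 0, "tz": 0, "roll": 0}, {"tx": 0.12, "ty": 0, "tz": 0, "roll": 0}, {"tx": 0.12, "ty": 0, "tz": 0, "roll": 0}, {"tx": 0.12, "ty": 0, "tz": 0, "roll": 0}, {"tx": 0.12, "ty": 0, "tz": 0, "roll": 0}, {"tx": 0.12, "ty": 0, "tz": 0, "roll": 0}, {"tx": 0.12, "ty": 0, "tz": 0, "roll": 0}, {"tx": 0.12, "ty": 0, "tz": 0, "roll": 0}]}}

```text
time_s: 11.63
eef_pos: [0.4724, -0.1083, 0.0225]
tcp_rot: [0.833, 0.553, -0.0, 0.0]
force: [-1.7, -2.6, 7.8]
grip_width: 0.0354
```

```bash
python3 -c "
from h import *
prog('p4')"
```

```text
11.6333 tip past foot 0.0498 lat 0.0009 z 0.0225 F along -3.04 lat 0.54 z 7.77 0.0354494864014632
```

View pics/p4_a.png

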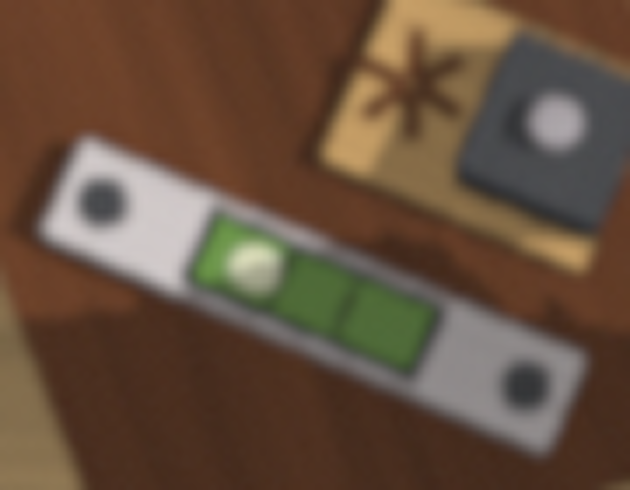

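{"name": "send_rows", "arguments": {"motion": [{"tx": 0.12, "ty": 0, "tz": 0, "roll": 0}, {"tx": 0.12, "ty": 0, "tz": 0, "roll": 0}, {"tx": 0.12, "ty": 0, "tz": 0, "roll": 0}, {"tx": 0.12, "ty": 0, "tz": 0, "roll": 0}, {"tx": 0.12, "ty": 0, "tz": 0, "roll": 0}, {"tx": 0.12, "ty": 0, "tz": 0, "roll": 0}]}}

```text
time_s: 12.18
eef_pos: [0.4747, -0.1027, 0.0225]
tcp_rot: [0.833, 0.553, -0.001, 0.001]
force: [-5.9, -12.0, 8.1]
grip_width: 0.0353
```

```bash
python3 -c "
from h import *
prog('p5')
c=save('scene','s5');p=c['pixels'][:,:,::-1]
cv2.imwrite('pics/s5a.png',cv2.resize(p[150:300,170:370],None,fx=4,fy=4,interpolation=cv2.INTER_CUBIC))"
```

```text
12.1833 tip past foot 0.0559 lat 0.0009 z 0.0225 F along -13.4 lat 0.75 z 8.12 0.03527379325851417
```

View pics/p5_a.png

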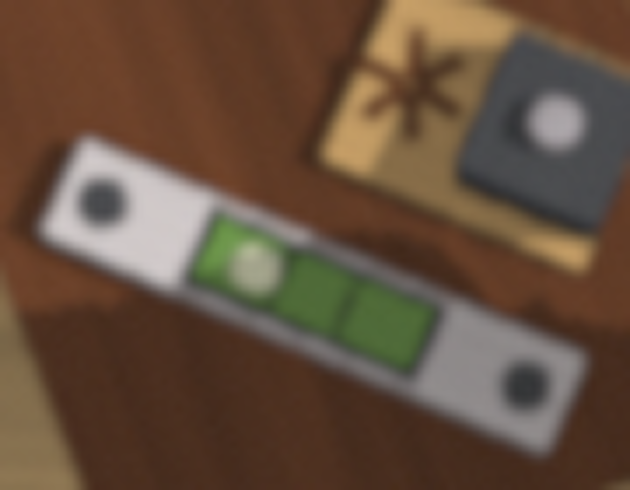

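View pics/s5a.png

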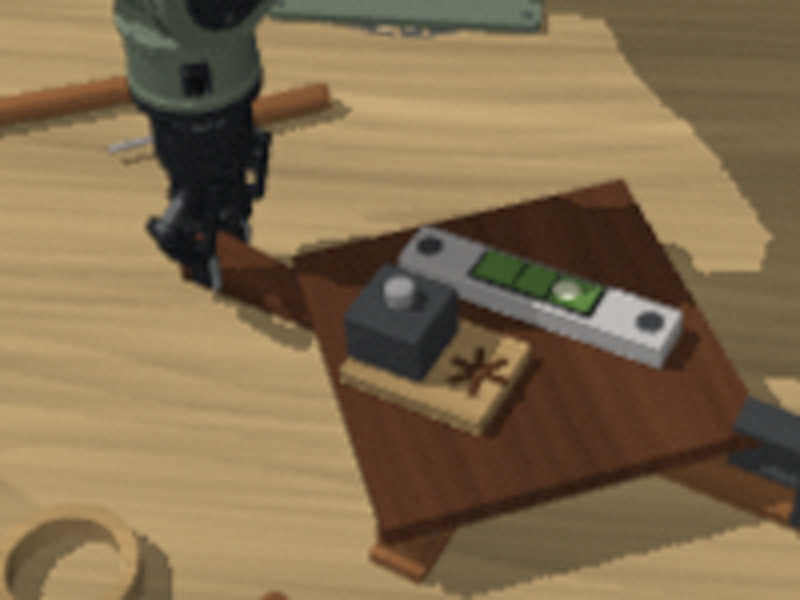

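{"name": "send_rows", "arguments": {"motion": [{"tx": 0.08, "ty": 0, "tz": 0, "roll": 0}, {"tx": 0.08, "ty": 0, "tz": 0, "roll": 0}, {"tx": 0.08, "ty": 0, "tz": 0, "roll": 0}, {"tx": 0.08, "ty": 0, "tz": 0, "roll": 0}, {"tx": 0.08, "ty": 0, "tz": 0, "roll": 0}, {"tx": 0.08, "ty": 0, "tz": 0, "roll": 0}]}}

```text
time_s: 12.78
eef_pos: [0.4765, -0.0986, 0.0225]
tcp_rot: [0.833, 0.553, -0.001, 0.001]
force: [-5.2, -11.7, 6.7]
grip_width: 0.0356
```

```bash
python3 -c "
from h import *
prog('p6')"
```

```text
12.7833 tip past foot 0.0603 lat 0.0009 z 0.0225 F along -12.83 lat 0.19 z 6.66 0.0356195539604227
```

View pics/p6_a.png

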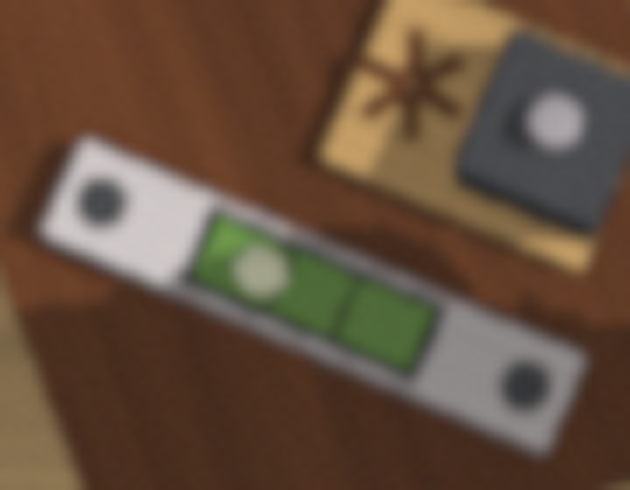

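{"name": "send_rows", "arguments": {"motion": [{"tx": 0.1, "ty": 0, "tz": 0, "roll": 0}, {"tx": 0.1, "ty": 0, "tz": 0, "roll": 0}, {"tx": 0.1, "ty": 0, "tz": 0, "roll": 0}, {"tx": 0.1, "ty": 0, "tz": 0, "roll": 0}, {"tx": 0.1, "ty": 0, "tz": 0, "roll": 0}, {"tx": 0.1, "ty": 0, "tz": 0, "roll": 0}, {"tx": 0.1, "ty": 0, "tz": 0, "roll": 0}, {"tx": 0.1, "ty": 0, "tz": 0, "roll": 0}]}}

```text
time_s: 13.5
eef_pos: [0.4796, -0.0911, 0.0225]
tcp_rot: [0.833, 0.553, -0.001, 0.001]
force: [-5.2, -11.4, 7.5]
grip_width: 0.0351
```

{"name": "send_rows", "arguments": {"motion": [{"tx": 0.1, "ty": 0, "tz": 0, "roll": 0}, {"tx": 0.1, "ty": 0, "tz": 0, "roll": 0}, {"tx": 0.1, "ty": 0, "tz": 0, "roll": 0}, {"tx": 0.1, "ty": 0, "tz": 0, "roll": 0}, {"tx": 0.1, "ty": 0, "tz": 0, "roll": 0}, {"tx": 0.1, "ty": 0, "tz": 0, "roll": 0}, {"tx": 0.1, "ty": 0, "tz": 0, "roll": 0}, {"tx": 0.1, "ty": 0, "tz": 0, "roll": 0}]}}

```text
time_s: 14.17
eef_pos: [0.4827, -0.0838, 0.0225]
tcp_rot: [0.833, 0.553, -0.001, 0.001]
force: [-4.3, -11.5, 7.4]
grip_width: 0.0353
```

```bash
python3 -c "
from h import *
prog('p7')"
```

```text
14.1667 tip past foot 0.0764 lat 0.0009 z 0.0225 F along -12.28 lat -0.58 z 7.44 0.03531950844096481
```

View pics/p7_a.png

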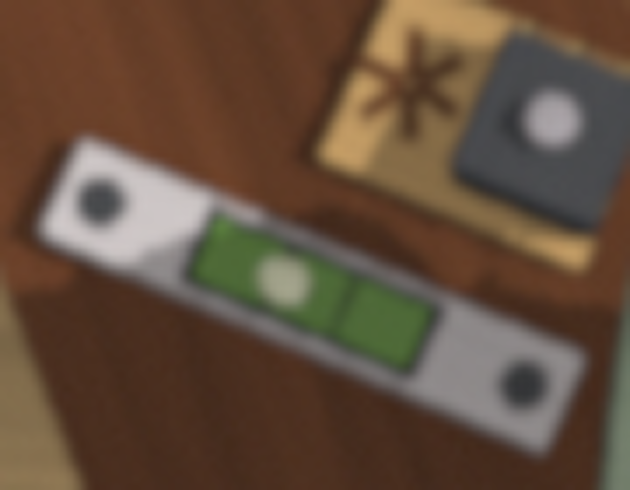

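{"name": "send_rows", "arguments": {"motion": [{"tx": 0.1, "ty": 0, "tz": 0, "roll": 0}, {"tx": 0.1, "ty": 0, "tz": 0, "roll": 0}, {"tx": 0.1, "ty": 0, "tz": 0, "roll": 0}, {"tx": 0.1, "ty": 0, "tz": 0, "roll": 0}, {"tx": 0.1, "ty": 0, "tz": 0, "roll": 0}, {"tx": 0.1, "ty": 0, "tz": 0, "roll": 0}, {"tx": 0.1, "ty": 0, "tz": 0, "roll": 0}, {"tx": 0.1, "ty": 0, "tz": 0, "roll": 0}]}}

```text
time_s: 14.88
eef_pos: [0.4858, -0.0764, 0.0225]
tcp_rot: [0.833, 0.553, -0.001, 0.001]
force: [-5.0, -11.8, 7.5]
grip_width: 0.0352
```

```bash
python3 -c "
from h import *
prog('p8'); save('wrist','w8')"
```

```text
14.8833 tip past foot 0.0844 lat 0.001 z 0.0225 F along -12.81 lat -0.03 z 7.53 0.03519346034412975
```

View pics/p8_a.png

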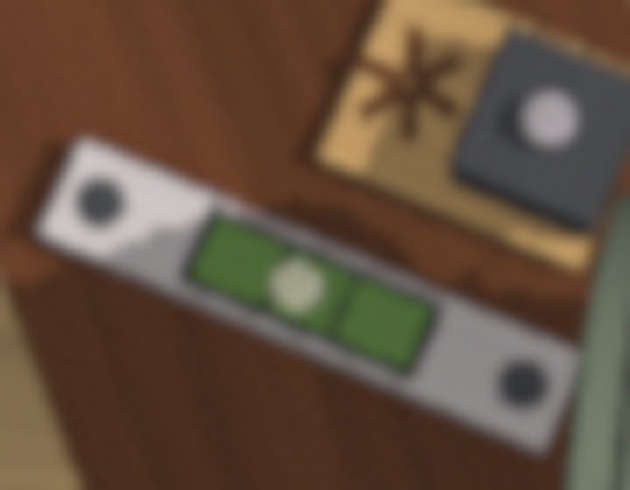

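View pics/w8.png

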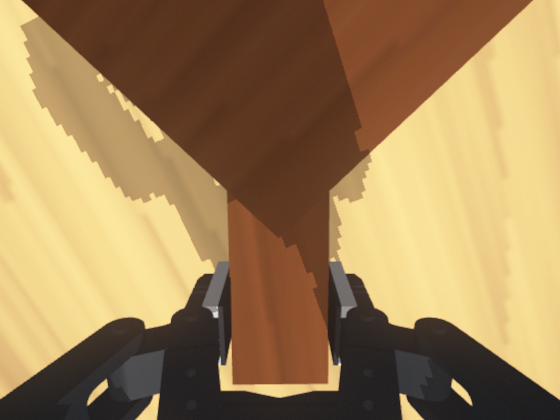

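{"name": "send_rows", "arguments": {"motion": [{"tx": 0.1, "ty": 0, "tz": 0, "roll": 0}, {"tx": 0.1, "ty": 0, "tz": 0, "roll": 0}, {"tx": 0.1, "ty": 0, "tz": 0, "roll": 0}, {"tx": 0.1, "ty": 0, "tz": 0, "roll": 0}, {"tx": 0.1, "ty": 0, "tz": 0, "roll": 0}, {"tx": 0.1, "ty": 0, "tz": 0, "roll": 0}, {"tx": 0.1, "ty": 0, "tz": 0, "roll": 0}, {"tx": 0, "ty": 0, "tz": 0, "roll": 0}]}}

```text
time_s: 15.65
eef_pos: [0.4887, -0.0696, 0.0225]
tcp_rot: [0.833, 0.553, -0.001, 0.001]
force: [-3.6, -8.5, 7.5]
grip_width: 0.0357
```

```bash
python3 -c "
from h import *
prog('p9')"
```

```text
15.65 tip past foot 0.0918 lat 0.001 z 0.0225 F along -9.22 lat -0.02 z 7.45 0.03573392391463034
```

View pics/p9_a.png

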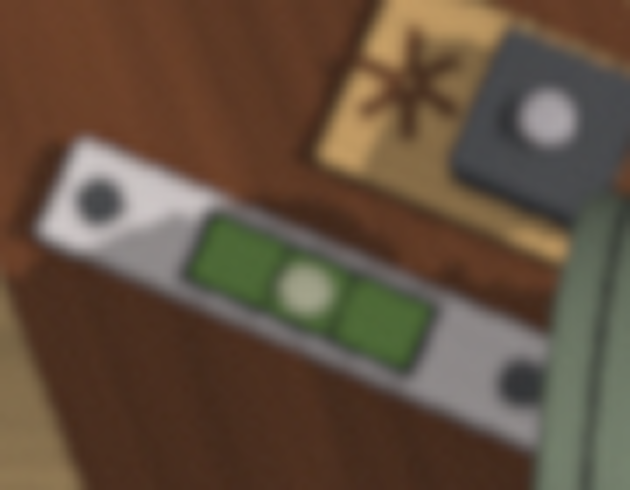

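{"name": "send_rows", "arguments": {"motion": [{"tx": 0.1, "ty": 0, "tz": 0, "roll": 0}, {"tx": 0.1, "ty": 0, "tz": 0, "roll": 0}, {"tx": 0.1, "ty": 0, "tz": 0, "roll": 0}, {"tx": 0, "ty": 0, "tz": 0, "roll": 0}, {"tx": 0, "ty": 0, "tz": 0, "roll": 0}]}}

```text
time_s: 16.12
eef_pos: [0.4899, -0.0667, 0.0225]
tcp_rot: [0.833, 0.553, -0.001, 0.001]
force: [-3.8, -8.2, 7.8]
grip_width: 0.0354
```

```bash
python3 -c "
from h import *
prog('p10')"
```

```text
16.1167 tip past foot 0.0949 lat 0.001 z 0.0225 F along -9.06 lat 0.3 z 7.75 0.03538927996304948
```

View pics/p10_a.png

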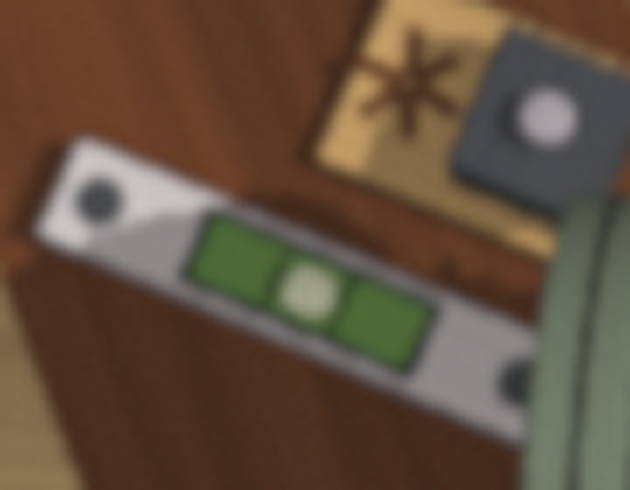

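{"name": "send_rows", "arguments": {"motion": [{"tx": 0, "ty": 0, "tz": 0, "roll": 0}, {"tx": 0, "ty": 0, "tz": 0, "roll": 0}, {"tx": 0, "ty": 0, "tz": 0, "roll": 0}, {"tx": 0, "ty": 0, "tz": 0, "roll": 0}, {"tx": 0, "ty": 0, "tz": 0, "roll": 0}], "gripper": 0.65}}

```text
time_s: 16.58
eef_pos: [0.4901, -0.0656, 0.0223]
tcp_rot: [0.833, 0.554, -0.0, -0.0]
force: [-0.2, -0.0, -0.1]
grip_width: 0.0553
```

```bash
python3 -c "
from h import *
prog('p11');save('wrist','w11')"
```

```text
16.5833 tip past foot 0.096 lat 0.0013 z 0.0223 F along -0.09 lat 0.17 z -0.1 0.05532376480096523
```

View pics/p11_a.png

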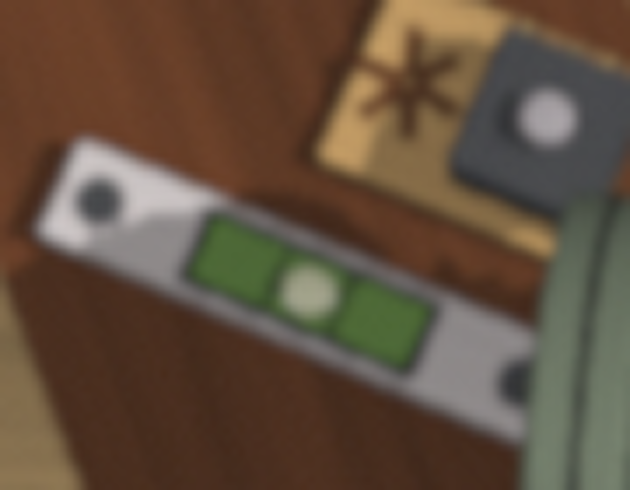

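View pics/w11.png

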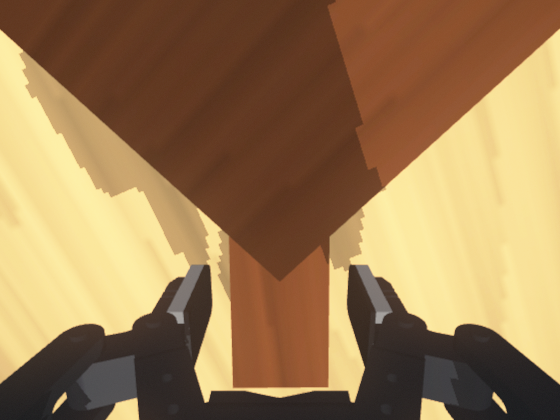

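{"name": "send_rows", "arguments": {"motion": [{"tx": -1, "ty": 0, "tz": 0, "roll": 0}, {"tx": -1.5, "ty": 0, "tz": 0, "roll": 0}, {"tx": -2, "ty": 0, "tz": 0, "roll": 0}, {"tx": -2, "ty": 0, "tz": 0, "roll": 0}, {"tx": -2, "ty": 0, "tz": -1, "roll": 0}, {"tx": -1, "ty": 0, "tz": -2.5, "roll": 0}, {"tx": 0, "ty": 0, "tz": -3, "roll": 0}, {"tx": 0, "ty": 0, "tz": -3, "roll": 0}]}}

```text
time_s: 17.35
eef_pos: [0.4521, -0.1548, 0.1183]
tcp_rot: [0.833, 0.553, -0.001, -0.0]
force: [-0.2, 1.4, 1.2]
grip_width: 0.0559
```

{"name": "send_rows", "arguments": {"motion": [{"tx": -3, "ty": 0, "tz": -2, "roll": 0}, {"tx": -3, "ty": 0, "tz": 0, "roll": 0}, {"tx": -3, "ty": 0, "tz": 0, "roll": 0}, {"tx": 0, "ty": 0, "tz": 0, "roll": 0}, {"tx": 0, "ty": 0, "tz": 0, "roll": 0}, {"tx": 0, "ty": 0, "tz": 0, "roll": 0}]}}

```text
time_s: 17.85
eef_pos: [0.4182, -0.2363, 0.1372]
tcp_rot: [0.833, 0.553, -0.0, -0.0]
force: [0.5, 1.4, 0.0]
grip_width: 0.0556
```

```bash
python3 -c "
from h import *
prog('p12');p=load('p12')['pixels'][:,:,::-1];cv2.imwrite('pics/p12.png',p)
c=save('scene','s12');p=c['pixels'][:,:,::-1]
cv2.imwrite('pics/s12a.png',cv2.resize(p[150:300,170:370],None,fx=4,fy=4,interpolation=cv2.INTER_CUBIC))"
```

```text
17.85 tip past foot -0.0893 lat 0.0007 z 0.1372 F along 1.47 lat 0.12 z 0.01 0.05564753591446633
```

View pics/p12_a.png

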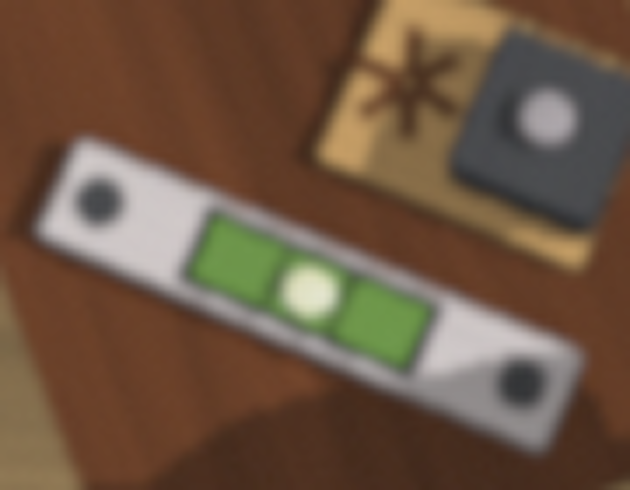

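View pics/s12a.png

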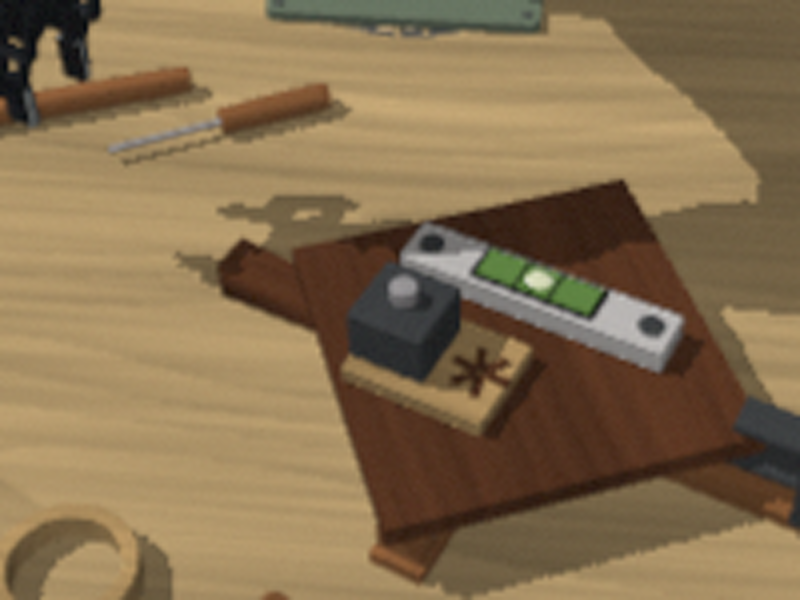

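View pics/p12.png

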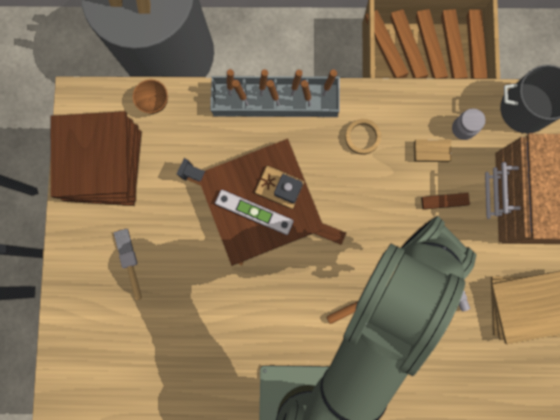

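The bubble sits at (309,291) in the enlarged crop, midway between its lines. The wedge is under the low corner, the gripper is clear, and the bystanders in view have not moved.

```bash
python3 -c "
from rig import *
print(hand_in())"
```

```text
the job is handed in; nothing more can be done
None
```

The wedge is under the foot of the low corner, the bubble sits midway between its two lines, and the job is handed in at about 18 s on the clock. The hand-in gives no verdict.

- **What I did:** I gripped the wedge near its heel and turned it to line up with the stand's diagonal. I set it on the bench, regripped it there and slid it in thin end first.
- **Push:** It started to bear at about 55 mm past the foot. I stopped at about 95 mm, the upper limit of your 50–95 mm range. My figure is only good to a few mm, and the thin end cannot be seen under the bed.
- **Forces:** Resistance at the gripper was about 13 N or less, with about 7 N of my own downward press adding friction. I could not read the force between wedge and foot directly.
- **Last checks after letting go and backing away:**
  - The bubble was within about 1 mm of centred, the same as before release.
  - The wedge looked flat on the bench.
  - The gripper was clear of everything, with no contact force beyond sensor noise.
  - The packer, offcut and tape had not visibly moved, nor had the brush, seen only in the small overview. The arm hid most of the mallet in the last picture, but nothing had passed near it.

No check failed or disagreed.

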